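Reverse the shutter arm of the blocked light sensor

ROBOT

A 6-joint arm with a two-finger parallel gripper is mounted at the origin on a cart in front of the work surface, level with it; the furniture and walls round the work are solid. World frame = base frame: x ahead of the robot, y to its left, z up, the work surface at z = 0. Lengths are in m, angles in rad, forces in N, time in s.
With the tool pointing down it reaches from about 0.35 to 0.725 m from the base axis. Payload 6 kg.
Tool frame: the origin (TCP) lies between the finger pads; the fingertips stand env.tcp_to_tips ahead of it and the grasp point (between the pads) lies 6 mm ahead of it (env.tcp_to_tips is the distance from the TCP to the fingertips, in m); z points along the fingers, y is the direction in which the jaws open and shut (so a half turn about z gives the same grasp; the last joint's range is limited). The gripper opens to 85 mm and grips with 20 to 120 N. Pads are 22 mm wide; open, the fingers measure 114 mm over their backs; the gripper's body (76 mm by 85 mm) begins 54 mm behind the grasp point. The pads swing forward as they close: fully open they stand 13 mm farther back than shut.
Start: joints at [-0.969, 0.04, 0.085, 0, -1.615, -0.334], TCP at [0.159, -0.579, 0.256] pointing down, gripper open.
Joint ranges: [-2.56, 2.56], [-1.29, 2.01], [-1.08, 1.49], [-3.29, 1.98], [-2.81, -0.18], [-2.99, 2.99]. Speed limits (rad/s): [2.57, 2.57, 3.01, 3.14, 3.14, 3.14].

INTERFACE

Orientations are given as a unit quaternion [w, x, y, z].
In Python, from rig import env gives the robot as it stands. Calls block until the motion is done:
- env.movep(position, orientation): joint-space move of the TCP to a pose.
- env.line_to(position, rate=0.15, frame=None, max_force=None): straight line of the TCP; frame=None keeps the orientation; rate is the mean speed in m/s. With max_force (N) it stops when the force on the tool has changed by that much, and returns True; else False.
- env.movej(angles): joint-space move.
- env.gripper_to(opening, grip_force=None): finger opening in m; grip_force is the grip in N (None keeps the last); returns when the fingers have stopped.
- env.pause(seconds).
- env.solve_ik(position, orientation): joint angles nearest the present ones, or None.
- env.observe(): the state.
- env.get_image(name): name is "scene" or "top" or "wrist"; returns the picture (384x512x3 uint8, blue, green, red); there is no depth.
- env.get_calibration(name): a dict with "K" (3x3 intrinsics, pixels), "cam_to_world" (4x4, takes a point from camera to world coordinates). Camera axes: x right, y down, z forward; pixel columns grow to the right and rows downward; lengths in m; the calibration is good to about 2 mm. A picture is of the moment at which its call begins: read the wrist's pose just before it. get_calibration takes no time and is no camera call; for the wrist camera it gives the pose at the moment of the call.
A pose or a line that the arm cannot do raises env.PlanningError and nothing moves.
- env.close_job(): hands the job in, once; it reports no verdict.
The state is a dict: "time": time; "joints": joint angles; "qd": joint speeds; "joint_torque": joint torques, N m; "tool_pos": TCP position; "ee_rot": TCP orientation; "ft_force": force on the tool from outside, world axes, zero at the start; "wrist_torque": the same for the moment, N m; "width": finger opening in m.
Only numpy, scipy, OpenCV 4.12 (cv2) and the standard library are available. Lean on these libraries where they do the work, as an engineer would, in place of code of your own. Each camera call takes 0.05 s, during which the arm holds its last target.

TASK

One of the two light-sensor stands is blocked: the solid red disc of its swing arm lies over the lens. Lift that arm right off its pivot pin, turn it end for end and refit it on the same pin, fully down and level, so that its open ring lies over the lens between the two brass dowels; then let go. Leave the arm of the other stand, which is already the right way round, where it is.

Things in the scene. Friction and masses are not known exactly. Their poses are not given: they have to be found in the camera images.
- stand_a: The blocked stand (left or right), fixed: grey metal plate 150 x 92 x 10 mm with a steel pivot post and a blue sensor head. Origin on the pivot axis, at the plate's underside (on the bench); +x points from the pivot to the lens, z up. The post's shoulder, 24 mm diameter, top at z = 30 mm, carries the hub of the arm.
- pin_a (a point): Tip of the blocked stand's tapered steel pivot pin, on the pivot axis, 58 mm above the bench. The pin is 17 mm in diameter from 30 to 36 mm above the bench, then narrows evenly to 6 mm at this tip.
- lens_a (a point): Centre of the blocked stand's round black lens (15 mm), in the top of the 48 x 48 mm blue sensor head, 30 mm above the bench, 65 mm from the pivot axis. 36 mm to either side of it (stand's +y and -y) stands a brass guide dowel, 8 mm diameter, top 42 mm above the bench; the arm's end lies between them.
- swing_a: Blocked stand's loose arm, 170 mm long, 80 to 140 g, balanced at its round grey hub. Origin on the hub axis at the underside (30 mm above the bench when seated); +x points to the open ring, z up. Hub: 32 mm outside diameter, 26 mm high, 20 mm through hole over the pin; can be gripped round its outside in any direction.
- ring_a (a point): Centre, at the underside, of the white open ring (40 mm outside, 26 mm inside diameter) at one end of the blocked stand's arm, 65 mm from the hub axis; at first it points away from the lens. A flat white bar, 16 mm wide, joins it to the hub. Ring, bar and disc are 6 mm thick, their tops 20 mm below the hub's top.
- disc_a (a point): Centre, at the underside, of the solid red disc (40 mm diameter) at the other end of the same arm, 65 mm from the hub axis; at first it lies over the lens.
- stand_b: The other stand, fixed, of the same make, size and frame as stand_a; leave it alone.
- swing_b: Arm of the other stand, of the same make, size and frame as swing_a, already with its ring over the lens; leave it alone.
- ring_b (a point): Centre, at the underside, of the open ring of the other stand's arm.

How it is judged:
On the way:
1. the arm is lifted clear of its pin (underside above the pin tip) (z of swing_a in the frame of stand_a above 0.058 m), for 0.1 s.
At the end, for the whole second after the job is handed in: The blocked stand's arm sits on its pin again (hub axis within 10 mm of the pin axis, underside no more than 4 mm above the post's shoulder, tilted less than about 6 degrees), its open ring is within 17 mm of the lens centre, and it is at rest (horizontal distance between swing_a and pin_a below 0.01 m and z of swing_a in the frame of stand_a below 0.034 m and horizontal distance between ring_a and lens_a below 0.017 m and angle between swing_a's own z axis and vertical below 0.1 rad and linear speed of swing_a below 0.02 m/s); the robot touches nothing.
It fails at once if the arm of the other stand is shifted by more than 20 mm (distance of any of swing_b, ring_b from where it was at the start of the episode above 0.02 m).
It also fails if it takes over 46 s, if anything falls off the work surface, if the arm or the gripper's body presses on something with over 40 N, if the wrist force passes 120 N, or if a joint passes its speed limit or range.

## Working session

There is one attempt and no reset: what is moved stays moved. The work goes in short steps, each a Python script; the robot and the scene stay as the last script left them, time stands still between calls to the robot, and variables do not carry over. Pictures are saved under pics/ and viewed, and the job is handed in when it is done.

```bash
ls; mkdir -p pics
python3 - <<'E'
from rig import env
import cv2,numpy as np
np.set_printoptions(precision=4,suppress=True)
for n in ("scene","top"):
    im=env.get_image(n); cv2.imwrite(f"pics/{n}0.png",im)
    c=env.get_calibration(n); print(n,c["K"],c["cam_to_world"])
o=env.observe(); print(o, env.tcp_to_tips)
E
```

```text
pics
scene [[445.6745   0.     258.3519]
 [  0.     445.6745 195.0115]
 [  0.       0.       1.    ]] [[-0.53   -0.3875  0.7543 -0.3525]
 [-0.8477  0.2656 -0.4591  0.5468]
 [-0.0225 -0.8828 -0.4693  0.6066]
 [ 0.      0.      0.      1.    ]]
top [[380.0961   0.     252.3361]
 [  0.     380.0961 192.9607]
 [  0.       0.       1.    ]] [[ 0.0123 -0.9969  0.0775  0.4517]
 [-0.9999 -0.0117  0.0091 -0.0004]
 [-0.0082 -0.0776 -0.997   0.938 ]
 [ 0.      0.      0.      1.    ]]
{'time': 0.1, 'joints': array([-0.9693,  0.0407,  0.0839, -0.0004, -1.6155, -0.3337]), 'qd': array([-0.0009, -0.0009,  0.001 ,  0.0027,  0.0004, -0.0008]), 'joint_torque': array([ -0.0054, -36.9347,  34.8278,   6.9518,  -0.0046,  -0.    ]), 'tool_pos': array([ 0.1588, -0.5783,  0.2554]), 'ee_rot': array([-0.0002, -0.1335,  0.991 ,  0.0008]), 'ft_force': array([ 0.2225, -0.3524,  0.4791]), 'wrist_torque': array([-0.015 ,  0.0154, -0.0112]), 'width': 0.08539127298786203} 0.025
```

View pics/scene0.png

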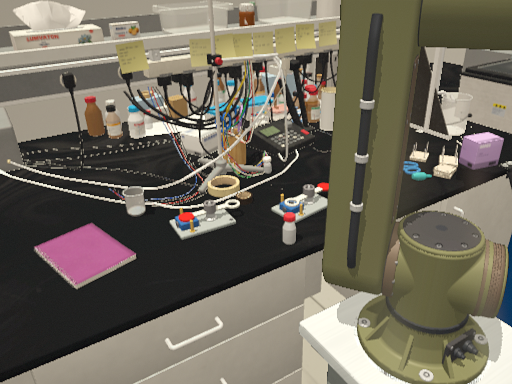

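View pics/top0.png

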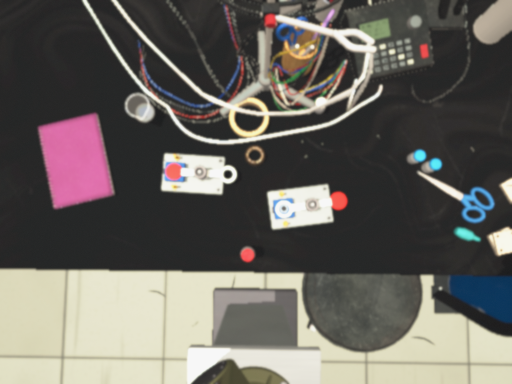

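The top view shows the blocked stand on the left: red disc over the blue head at about (174,172), hub (202,173), ring (229,174). The right stand's ring is already over its lens. A red-capped bottle stands at (248,254), and the retort stand is behind. Next I'll measure.

```bash
cat > h.py <<'E'
from rig import env
import cv2,numpy as np
np.set_printoptions(precision=4,suppress=True)
def ray(c,u,v,z):
    T=c["cam_to_world"]; d=T[:3,:3]@np.linalg.inv(c["K"])@np.array([u,v,1.]); o=T[:3,3]
    return o+d*(z-o[2])/d[2]
def proj(c,p):
    T=np.linalg.inv(c["cam_to_world"]); q=c["K"]@(T[:3,:3]@p+T[:3,3]); return q[:2]/q[2]
def blobs(m,amin=30):
    n,l,s,ct=cv2.connectedComponentsWithStats(m.astype(np.uint8))
    return [(ct[i],s[i]) for i in range(1,n) if s[i][4]>=amin]
E
python3 - <<'E'
from h import *
im=cv2.imread("pics/top0.png"); c=env.get_calibration("top")
cr=im[140:215,150:250]; cv2.imwrite("pics/crop0.png",cv2.resize(cr,None,fx=7,fy=7,interpolation=cv2.INTER_CUBIC))
hsv=cv2.cvtColor(im,cv2.COLOR_BGR2HSV); H,S,V=cv2.split(hsv)
red=((H<8)|(H>172))&(S>150)&(V>100)
for ct,s in blobs(red): print("red",ct,s,ray(c,*ct,.036))
for u,v in [(202,173),(229,174),(174,172),(313,204),(283,209)]: print((u,v),ray(c,u,v,.036),ray(c,u,v,.056))
E
```

```text
red [269.4426  20.0082] [264  14  12  13 122] [ 0.9502 -0.029   0.036 ]
red [423.7326  50.6512] [420  44   8  14  86] [ 0.8753 -0.4065  0.036 ]
red [173.4312 170.789 ] [168 165  11  12 109] [0.5729 0.1975 0.036 ]
red [338.977  200.2414] [331 191  17  20 261] [ 0.5069 -0.1979  0.036 ]
red [247.3934 255.5   ] [241 250  13  12 122] [0.3742 0.0177 0.036 ]
(202, 173) [0.5683 0.1289 0.036 ] [0.5657 0.126  0.056 ]
(229, 174) [0.5666 0.0642 0.036 ] [0.5641 0.0628 0.056 ]
(174, 172) [0.57   0.1961 0.036 ] [0.5673 0.1917 0.056 ]
(313, 204) [ 0.4972 -0.1363  0.036 ] [ 0.4962 -0.1333  0.056 ]
(283, 209) [ 0.4845 -0.0653  0.036 ] [ 0.4838 -0.0639  0.056 ]
```

View pics/crop0.png

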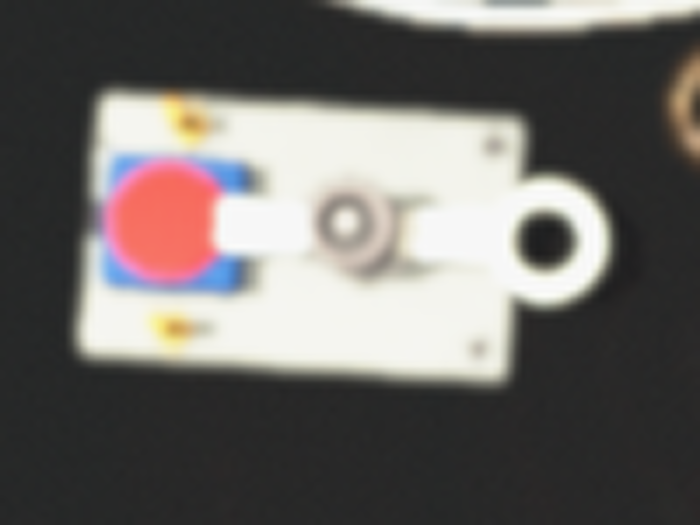

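```bash
cat >> h.py <<'E'
from scipy.spatial.transform import Rotation as R
def quat(jaw):  # jaw = world angle of tool y
    y=np.array([np.cos(jaw),np.sin(jaw),0]); z=np.array([0,0,-1.]); x=np.cross(y,z)
    q=R.from_matrix(np.c_[x,y,z]).as_quat(); return q[[3,0,1,2]]
E
python3 - <<'E'
from h import *
c=env.get_calibration("top")
f=lambda u,v:(u/7+150-.43,v/7+140-.43)
d=ray(c,*f(168,220),.036); r=ray(c,*f(545,240),.036); h=ray(c,*f(348,222),.056)
print(d,r,h,(d+r)/2,np.linalg.norm(d-r))
th=np.arctan2(*(r-d)[[1,0]]); print("th",th)
for j in (th+np.pi/2,th-np.pi/2):
    for z in (.25,.05):
        print(j,z,env.solve_ik([h[0],h[1],z],quat(j)))
E
```

```text
[0.5724 0.1972 0.036 ] [0.5669 0.068  0.036 ] [0.5697 0.1325 0.056 ] [0.5696 0.1326 0.036 ] 0.12930363894528538
th -1.6128408974230166
-0.04204457062812006 0.25 [ 0.5712 -0.0005  0.0321  0.     -1.6034  2.5284]
-0.04204457062812006 0.05 [ 0.5712  0.0751 -0.2591  0.     -1.2366  2.5284]
-3.183637224217913 0.25 [ 0.5712 -0.0005  0.0321  0.     -1.6034 -0.6132]
-3.183637224217913 0.05 [ 0.5712  0.0751 -0.2591  0.     -1.2366 -0.6132]
```

The measurements agree: disc to ring is 129.3 mm (nominal 130), and the hub and arm midpoint are within 0.1 mm. I'll hover and check with the wrist camera.

Run:
```python
from h import *
q=quat(-3.1836)
env.gripper_to(0.07)
env.movep([.5697,.1325,.22],q)
o=env.observe(); print(o["time"],o["tool_pos"],o["width"])
c=env.get_calibration("wrist"); im=env.get_image("wrist"); cv2.imwrite("pics/w1.png",im)
np.savez("w1.npz",**c); print(c)
for p in ([.5697,.1325,.056],[.5697,.1325,.058],[.5724,.1972,.036],[.5669,.068,.036]): print(proj(c,np.array(p)))
```

```text
3.3 [0.5699 0.1318 0.2201] 0.06987030518947475
{'K': array([[306.3564,   0.    , 258.1899],
       [  0.    , 306.3564, 186.8725],
       [  0.    ,   0.    ,   1.    ]]), 'cam_to_world': array([[-0.9991,  0.0411,  0.0139,  0.5675],
       [ 0.0433,  0.9487,  0.3132,  0.0511],
       [-0.0003,  0.3135, -0.9496,  0.3376],
       [ 0.    ,  0.    ,  0.    ,  1.    ]])}
[259.7124 175.3602]
[259.7217 175.9452]
[259.6366 227.6368]
[259.7266 104.3424]
```

View pics/w1.png

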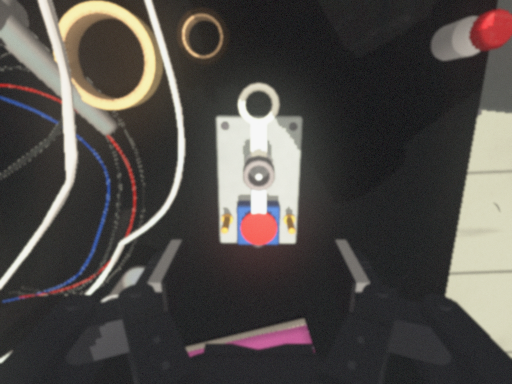

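The wrist view agrees within 1 px: pin tip at (259,176), ring (259,103), disc (258,229), dowels (225,223) and (291,222). I'll grasp the hub.

Run:
```python
from h import *
c=dict(np.load("w1.npz"))
a=ray(c,225.5,219,.042); b=ray(c,291,218.5,.042); m=(a+b)/2
print("dowels",a,b,np.linalg.norm(a-b), "mid",m, "stand dir",np.arctan2(m[1]-.1325,m[0]-.5697), "perp",np.arctan2(*(b-a)[[1,0]]))
print("pin",ray(c,259,176,.058),"ring",ray(c,259,103.5,.036),"disc",ray(c,258.7,229,.036))
env.line_to([.5697,.1325,.10],rate=.12)
print(env.line_to([.5697,.1325,.050],rate=.06,max_force=12))
o=env.observe(); print(o["time"],o["tool_pos"],o["ft_force"])
env.gripper_to(0.0,grip_force=40)
o=env.observe(); print(o["time"],o["tool_pos"],o["width"],o["ft_force"])
cv2.imwrite("pics/w2.png",env.get_image("wrist"));
```

```text
dowels [0.6078 0.1827 0.042 ] [0.5389 0.1851 0.042 ] 0.06893693559859815 mid [0.5733 0.1839 0.042 ] stand dir 1.500134253436538 perp 3.1066882583927518
pin [0.5704 0.1325 0.058 ] ring [0.5676 0.0672 0.036 ] disc [0.5735 0.1988 0.036 ]
False
5.4833 [0.57   0.1326 0.0505] [-0.0842  0.0713  0.5525]
5.9167 [0.5699 0.1326 0.0505] 0.030095035906931862 [-0.3843  0.4638  1.8919]
```

View pics/w2.png

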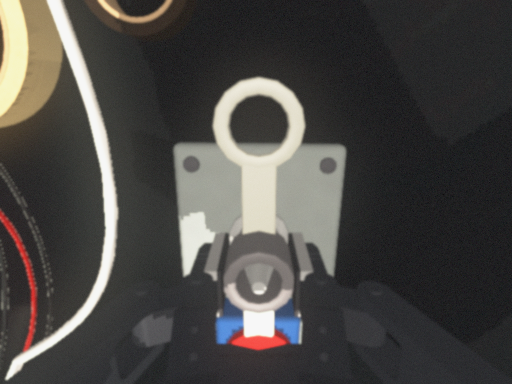

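The hub is gripped (width 30 mm) and centred between the pads, with the arm unmoved. I'll lift it, draw back from the cable, turn it a half turn and check.

Run:
```python
from h import *
x,y=.5699,.1326
print(env.line_to([x,y,.125],rate=.08,max_force=25))
env.pause(.15)
o=env.observe(); print(o["time"],o["tool_pos"],o["width"],o["ft_force"])
env.line_to([.51,y,.135],rate=.12)
j=env.observe()["joints"]; 
q=quat(-.042)
s=env.solve_ik([.51,y,.135],q); print(j,s)
j2=j.copy(); j2[5]+=np.pi
env.movej(j2)
o=env.observe(); print(o["time"],o["tool_pos"],o["ee_rot"],q,o["width"],o["ft_force"])
c=env.get_calibration("wrist"); np.savez("w3.npz",**c); cv2.imwrite("pics/w3.png",env.get_image("wrist"))
cv2.imwrite("pics/s3.png",env.get_image("scene"))
cv2.imwrite("pics/t3.png",env.get_image("top"))
```

```text
False
7.2083 [0.5696 0.1325 0.1243] 0.030061582523033252 [-0.2056 -0.264  -0.331 ]
[ 0.6364 -0.1365 -0.3063  0.0001 -1.4005 -0.6782] [ 0.6365 -0.1367 -0.3067  0.     -1.4008  2.4631]
10.5167 [0.5103 0.1327 0.135 ] [0.0001 0.7219 0.692  0.0002] [0.     0.7218 0.6921 0.    ] 0.03001117316929078 [-0.7659  0.144  -1.3182]
```

View pics/w3.png

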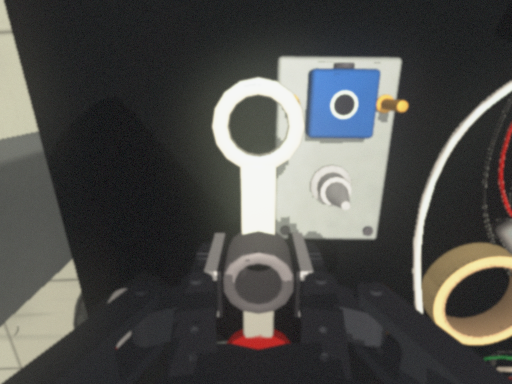

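View pics/s3.png

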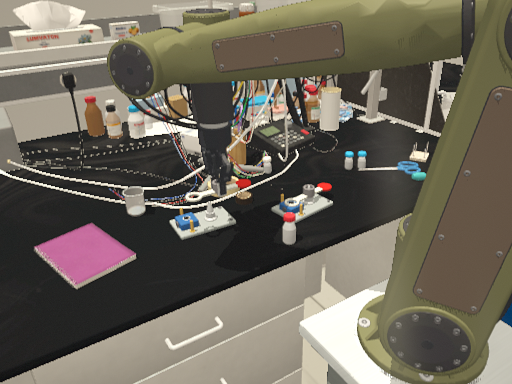

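The arm hangs level, turned with its ring toward the lens side. The lens is at (344,104) and the pin tip at (347,207), so I can check the pin and lens from here.

Run:
```python
from h import *
c=dict(np.load("w3.npz"))
p=ray(c,347,207,.058); l=ray(c,344,104,.030); print("pin",p,"lens",l,np.linalg.norm((p-l)[:2]),np.arctan2(l[1]-p[1],l[0]-p[0]))
# in-hand hub / ring check: hub hole top at tcp z .135+.006 ; underside dz = .030-.0505
r=ray(c,258.5,122.5,.135-.0505+.036); print("ring",r, "yaw",np.arctan2(r[1]-.1327,r[0]-.5103),np.hypot(r[1]-.1327,r[0]-.5103))
im=cv2.imread("pics/w3.png"); cv2.imwrite("pics/c3.png",cv2.resize(im[40:250,230:430],None,fx=2.8,fy=2.8))
```

```text
pin [0.5723 0.1317 0.058 ] lens [0.5746 0.1983 0.03  ] 0.06657934904386749 1.5354885826452254
ring [0.5144 0.1983 0.1205] yaw 1.5087350057347615 0.06576928322996685
```

View pics/c3.png

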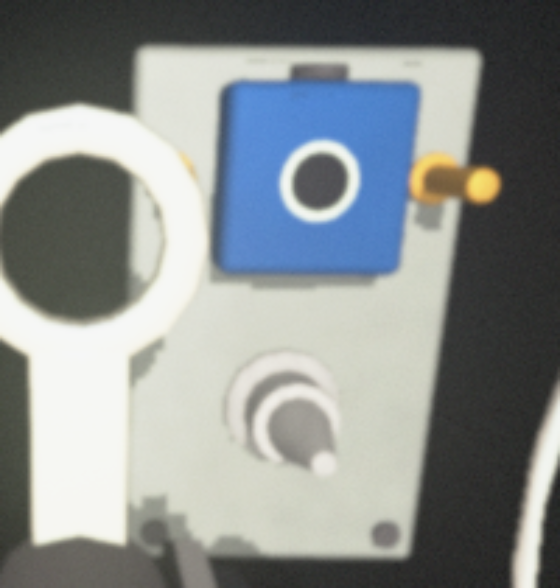

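Run:
```python
from h import *
x,y=.5702,.1325
env.line_to([x,y,.125],rate=.1,frame=None)
print(env.line_to([x,y,.085],rate=.06,max_force=10)); o=env.observe(); print(o["time"],o["tool_pos"],o["ft_force"])
hit=env.line_to([x,y,.0525],rate=.03,max_force=10); env.pause(.1)
o=env.observe(); print(hit,o["time"],o["tool_pos"],o["ft_force"],o["wrist_torque"],o["width"])
cv2.imwrite("pics/w4.png",env.get_image("wrist"))
```

```text
False
12.2417 [0.5705 0.1326 0.0854] [-0.2969  0.0579 -2.0763]
False 13.575 [0.5703 0.1326 0.0527] [-0.5023  0.7982 -2.1632] [ 0.2234  0.0081 -0.0226] 0.0301679674799631
```

View pics/w4.png

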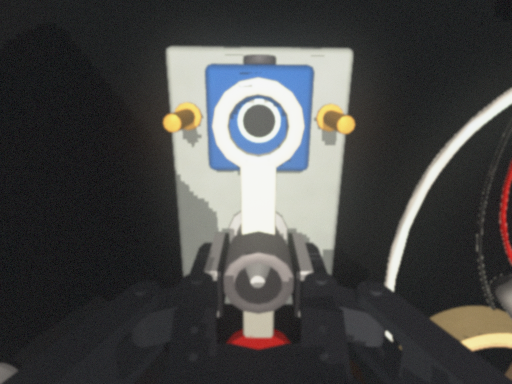

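The ring at (258,122) lies over the lens at (260,120) between the dowels at (175,122) and (344,124). The pin shows inside the hub hole, with no contact force. I'll lower the last 2 mm until light contact, let go and retreat.

Run:
```python
from h import *
x,y=.5702,.1325
hit=env.line_to([x,y,.0497],rate=.02,max_force=5)
o=env.observe(); print(hit,o["time"],o["tool_pos"],o["ft_force"])
env.gripper_to(.07); env.pause(.2)
o=env.observe(); print(o["width"],o["ft_force"])
print(env.line_to([x,y,.10],rate=.08,max_force=8))
env.line_to([x,y,.22],rate=.15); env.pause(.2)
o=env.observe(); print(o["time"],o["tool_pos"])
c=env.get_calibration("wrist"); np.savez("w5.npz",**c); cv2.imwrite("pics/w5.png",env.get_image("wrist"))
cv2.imwrite("pics/s5.png",env.get_image("scene"))
for p in ([.57,.1325,.058],[.57+.065*np.cos(1.53),.1325+.065*np.sin(1.53),.036],[.57-.065*np.cos(1.53),.1325-.065*np.sin(1.53),.036]): print(proj(c,np.array(p)))
im=cv2.imread("pics/w5.png"); cv2.imwrite("pics/c5.png",cv2.resize(im[80:280,160:360],None,fx=2.9,fy=2.9))
im=cv2.imread("pics/s5.png"); cv2.imwrite("pics/cs5.png",cv2.resize(im[170:250,150:350],None,fx=4,fy=4))
```

```text
True 13.85 [0.5706 0.1327 0.0504] [-0.7501  0.1647  4.3538]
0.06989369527717443 [-0.2873  0.3527  0.5631]
False
16.45 [0.5699 0.1324 0.2189]
[257.332  174.9054]
[257.2941 102.4254]
[257.5435 227.0309]
```

View pics/c5.png

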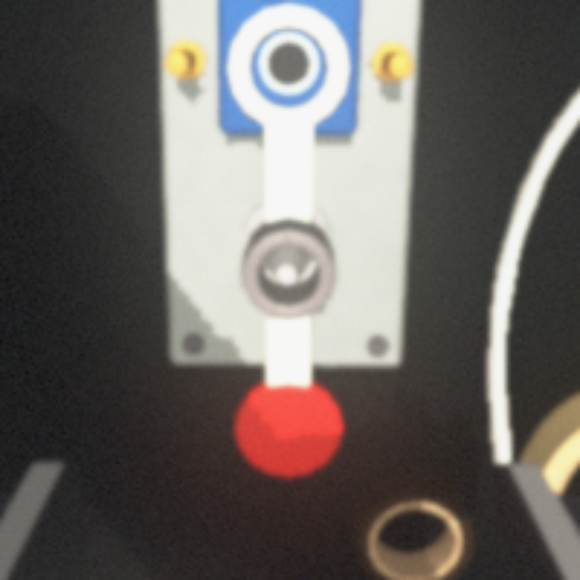

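View pics/cs5.png

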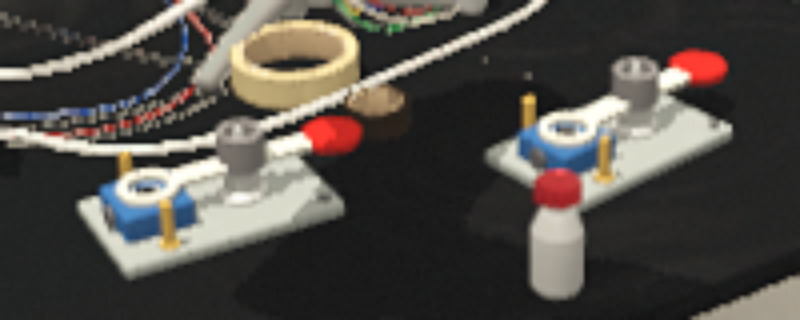

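The ring (289,65 in the crop) is concentric with the lens (289,62) between the dowels. The arm is level, the same as the other stand's, and contact came at the original seated height. I'll hand it in.

Run:
```python
from rig import env
env.close_job(); print(env.observe()["time"])
```

```text
the job is handed in; nothing more can be done
the job is handed in; nothing more can be done
```

The blocked (left) stand's arm is back on its pin the other way round, with its open ring over the lens, and I handed the job in. I gripped the arm by its hub, lifted it 74 mm clear of the pin, gave it a half turn away from the cable, and refitted it. I then let go and retreated, with about 16.5 s of the 46 s used.

**Last checks:**
- **Seating:** on refitting, the hub met the shoulder with the tool at z = 0.0504 m. It was 0.0505 m when I first gripped the seated arm, so it is fully down.
- **Ring:** in the wrist picture it is concentric with the lens to about 1 px and lies between the two dowels. The pin is visible in the hub hole.
- **Level and untouched stand:** the scene picture shows the arm level, like the other stand's arm. I never went near that one.
- **Release:** the gripper was open and well clear above the arm.

**Disagreements:** the mid-task wrist view put the pin about 2 mm off in x, which is within calibration error. A rough dowel reading gave 69 mm spacing instead of 72 mm, so I did not use it. No check failed.

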